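# Work the cans through the separating sieve

### The arm

A 6-joint arm with a two-finger parallel gripper is mounted at the origin on the work surface. World frame = base frame: x ahead of the robot, y to its left, z up, the work surface at z = 0. Lengths are in mm, angles in rad, forces in N, time in s.
With the tool pointing down it reaches from about 250 to 775 mm from the base axis. Payload 4 kg.
Tool frame: the origin (TCP) lies on the mounting face of the last link; the fingertips stand 199 mm ahead of it and the grasp point (between the pads) lies 180 mm ahead of it (tip_reach is the distance from the TCP to the fingertips, in mm); z points along the fingers, y is the line along which they close (so a half turn about z gives the same grasp; the last joint's range is limited). The gripper opens to 94 mm and grips with 3 to 60 N. Pads are 16 mm wide; open, the fingers measure 119 mm over their backs; the gripper's body (75 mm by 177 mm) begins 78 mm behind the grasp point.
Start: joints at [-1.27, 0.087, 1.371, -0, 1.684, -0.103], TCP at [216.097, -505.769, 404.706] pointing down, gripper open.
Joint ranges: [-3.1, 3.1], [-0.76, 2.03], [0.27, 2.55], [-1.08, 4.22], [0.17, 2.65], [-2.57, 2.57]. Speed limits (rad/s): [2.79, 2.79, 3.14, 3.14, 3.14, 3.14].

### API

Orientations are given as [roll, pitch, yaw] about the fixed x, y, z axes, in that order (R = Rz(yaw) Ry(pitch) Rx(roll)).
In Python, from station import read_state, camera, camera_params, hand_in, tip_reach gives the robot as it stands.
- The arm moves only by the tool pendant, called after ">>>" by a JSON object that holds its "op" and its "data". Schema: {"type":"object","properties":{"steps":{"type":"object","properties":{"ticks":{"type":"array","items":{"type":"array","items":{"type":"number"},"minItems":7,"maxItems":7},"minItems":1,"maxItems":5}},"additionalProperties":false,"required":["ticks"]},"only":{"type":"string"},"quiet":{"type":"boolean"},"lines":{"type":"string"}},"required":["steps"],"additionalProperties":false}. steps is an object whose key "ticks" holds a list of rows, 1 to 5 of them, each of 7 numbers: dx, dy, dz in shares of the most that a row can go, 1 being 62.5 mm, then a rotation vector rx, ry, rz in fractions of the full range, 1 being 2 rad, then the opening from 0.0 (shut) to 1.0 (fully open); each row shifts and turns the commanded pose from where the row before left it, along the tool's axes as they then stand; what a row does not reach is not made up. A row lasts 1/8 s, in which the tool goes at most 62.5 mm and 0.188 rad, less where a joint would pass 70% of its speed; a pose out of reach is approached as far as the arm can. The fingers move at their own pace and stop on an object; the grip force is fixed at half the most. Time passes only in rows, so rows that do not move let the fingers close. The tool returns the time, the measured TCP pose, the force, the opening and the grip force at its end. only (a regular expression) keeps the lines of the reply that match it, lines (a string "A,B") keeps lines A to B, and quiet returns only ok. A shift or turn number past 1, either way, is cut back to 1. Input that does not fit is refused with a message, and nothing moves.
- read_state(): the state, without advancing time (a new reading comes with each control period).
- camera(name): name is "side" or "top"; returns the picture (480x640x3 uint8, red, green, blue); there is no depth.
- camera_params(name): a dict with "fx", "fy", "cx", "cy" (pixels), "distortion" ([k1, k2, p1, p2, k3] as OpenCV has them; the pictures are not rectified), "origin" and "rotation" of the camera in the world. Camera axes: x right, y down, z forward; pixel columns grow to the right and rows downward; lengths in mm; the calibration is good to about 2 mm. A picture is of the moment at which its call begins. camera_params takes no time and is no camera call.
- hand_in(): hands the job in; it is judged then, once.
The state is a dict: "time_s": time; "joint_positions": joint angles; "joint_velocities": joint speeds; "joint_torque": joint torques, N m; "eef_pos": TCP position; "tool_rot": TCP orientation; "ft_force": force on the tool from outside, world axes, zero at the start; "torque": the same for the moment, N m; "opening": opening from 0.0 (shut) to 1.0 (fully open); "finger_force": force on a finger pad.
Only numpy, scipy, OpenCV 4.12 (cv2) and the standard library are available. Lean on these libraries where they do the work, as an engineer would, in place of code of your own. Each camera call takes 0.05 s, during which the arm holds its last target. There are 200 camera calls.

### The job

Take the stirring rod from its rest and, reaching in under the counting camera with the rod leaned over, stir the bed on the sieve until every ceramic bead has been shifted from its place by at least half its width and all four small steel cans have dropped through the holes into the tray; the beads stay on the sieve. Only the rod goes among the beads and cans, not the fingers; do not lean hard on the screen, do not knock the camera and leave the mouse, jar and brush where they are. Then put the rod back in its rest as it was and let go.

Things in the scene. Friction and masses are not known exactly. Their poses are not given: they have to be found in the camera images.
- sieve: Fixed round steel sieve: flat screen 3 mm thick in an upright wall (inside radius 63.5 mm, 4 mm thick, rim 24 mm above the screen). Origin: centre of the screen's top face, 60 mm above the bench; z up. Seven six-sided through-holes, 26 mm across flats: one at the origin, six centred 47 mm out at 0, 60, 120, 180, 240, 300 degrees from its x axis; the rest is solid land.
- tray: Fixed white open catch tray on the bench, 200 x 200 mm, wall 24 mm high, floor 4 mm; the sieve stands over its middle on three thin legs, with a 33 mm gap between tray wall and screen. Origin: centre of the underside, below the sieve's centre; x and y along its sides, x away from the robot.
- camera: Fixed counting camera hung over the sieve from a flat arm 363 to 371 mm above the bench, on a red-brown column (30 mm square, 375 mm high) standing at x 40, y 130 mm. Origin on the bench below the sieve's centre, axes as the tray's.
- ring_light (a point): Centre of the underside of the camera's black ring light (outer radius 34 mm), 272 mm above the bench and 30 mm beyond the sieve's centre along tray x; the camera block (40 mm square) stands above it up to 363 mm. An upright gripper has no room over the sieve's far half; a rod leaned 5 (near side) to 30 degrees (far side), handle towards the robot (tray -x), reaches all of it.
- rest: Rod rest on the bench, fixed: dark steel base 150 x 85 x 12 mm with an aluminium V-trough 105 mm long that leans 28 degrees from vertical, its upper end towards the rest's own -x (the robot), open on its upper side (+x). Origin: centre of the base's underside; z up.
- rest_foot (a point): Point on the trough's axis where the rod's tip stands when home, on the stop plate at the trough's lower end, 24 mm above the bench. Axes as the rest's.
- rest_grip (a point): Point on the trough's axis 165 mm above rest_foot along the trough: where the rod's grip point is when home. The trough ends 60 mm below it.
- rod: Loose stirring rod, 205 mm long, 100 to 165 g: steel shank of 12 mm diameter with a round tip, and from 110 to 205 mm a black rubber handle of 18 mm diameter. Origin: the end of the tip, on the axis; z runs along the rod to the handle. It starts in its rest, leaning 28 degrees from vertical.
- rod_tip (a point): The lower end of the rod, on its axis.
- rod_grip (a point): Place to grip the handle, on the axis, 165 mm from the tip and 40 mm from the top end.
- bead0: Loose ceramic tumbling bead: a chunky white cylinder, 30 mm diameter, 18 mm high, 25 to 40 g; starts flat on the screen, over one of the six outer holes, too large to fall through. Origin: centre of its underside, z along its axis.
- bead1: Loose ceramic tumbling bead: a chunky white cylinder, 30 mm diameter, 18 mm high, 25 to 40 g; starts flat on the screen, over one of the six outer holes, too large to fall through. Origin: centre of its underside, z along its axis.
- bead2: Loose ceramic tumbling bead: a chunky white cylinder, 30 mm diameter, 18 mm high, 25 to 40 g; starts flat on the screen, over one of the six outer holes, too large to fall through. Origin: centre of its underside, z along its axis.
- bead3: Loose ceramic tumbling bead: a chunky white cylinder, 30 mm diameter, 18 mm high, 25 to 40 g; starts flat on the screen, over one of the six outer holes, too large to fall through. Origin: centre of its underside, z along its axis.
- can0: Loose small steel can (block) 13 x 11 mm, 12 mm high, 13 g; starts upright on a solid land of the screen between the beads; falls through a hole once its middle is pushed over one. Origin: centre of its underside.
- can1: Loose small steel can (block) 13 x 11 mm, 12 mm high, 13 g; starts upright on a solid land of the screen between the beads; falls through a hole once its middle is pushed over one. Origin: centre of its underside.
- can2: Loose small steel can (block) 13 x 11 mm, 12 mm high, 13 g; starts upright on a solid land of the screen between the beads; falls through a hole once its middle is pushed over one. Origin: centre of its underside.
- can3: Loose small steel can (block) 13 x 11 mm, 12 mm high, 13 g; starts upright on a solid land of the screen between the beads; falls through a hole once its middle is pushed over one. Origin: centre of its underside.
- mouse: Computer mouse, 62 x 108 x 34 mm, a bystander. Origin: centre of its underside.
- jar: Closed jar, 56 mm diameter, 62 mm high, a bystander. Origin: centre of its underside.
- brush: Hand brush lying on the bench, a bystander. Origin: underside of the middle.
There are look-alikes about, which are no part of the job. What is shaped like the bead3 but black, green or red is not meant.

How it is judged:
By the outcome, as a careful person would: the job done as asked, in the order asked, and still so for the second after the job is handed in, with the robot touching nothing.
It also fails if it takes over 72 s, if anything falls off the work surface, if the arm or the gripper's body presses on something with over 40 N, if the wrist force passes 120 N, or if a joint passes its speed limit or range.

## Working session

There is one attempt and no reset: what is moved stays moved. The work goes in short steps, Python scripts to look and compute and a tool call to move; the robot and the scene stay as the last step left them, time stands still between calls to the robot, and variables do not carry over. Pictures are saved under pics/ and viewed, at most 10 in all, crops included, and the job is handed in when it is done.

```bash
mkdir -p pics; ls
```

Run:
```python
from station import *
import cv2
for n in("side","top"):
    cv2.imwrite(f"pics/{n}0.png",camera(n)[:,:,::-1]); print(n,camera_params(n))
s=read_state(); print(s)
```

```text
pics
side {'fx': 490.15798281506585, 'fy': 490.15798281506585, 'cx': 321.9206650949825, 'cy': 237.78358745618937, 'distortion': array([-0.1362335,  0.       ,  0.       ,  0.       ,  0.       ]), 'origin': array([405.71493602, 400.12264983, 759.12097183]), 'rotation': array([-2.38826824e+00,  2.36657305e-03, -2.75367225e+00])}
top {'fx': 623.3431062550118, 'fy': 623.3431062550118, 'cx': 319.36924929433366, 'cy': 252.04535563254933, 'distortion': array([-0.03432202,  0.        ,  0.        ,  0.        ,  0.        ]), 'origin': array([ 395.08916765, -125.37805798, 1246.85710676]), 'rotation': array([-2.95373273,  0.01845865, -1.5770919 ])}
{'time_s': 0.1, 'joint_positions': array([-1.27008688e+00,  8.79049728e-02,  1.37208348e+00,  2.35282829e-05,
        1.68357125e+00, -1.03119021e-01]), 'joint_velocities': array([ 0.00112818, -0.00140802, -0.00234908, -0.00053458, -0.00024692,
       -0.00128227]), 'joint_torque': array([ 2.78228697e-03, -3.41249335e+01, -3.03303874e+01,  7.19546084e-02,
        3.03963188e-02, -1.00869718e-04]), 'eef_pos': array([ 216.08111303, -505.67974627,  403.61773155]), 'tool_rot': array([-3.13963846e+00, -2.25740206e-04,  4.03830876e-01]), 'ft_force': array([-0.08187445, -0.25363595, -0.54544301]), 'torque': array([-0.0770661 ,  0.00967326,  0.01206019]), 'finger_force': 0.0, 'opening': 1.0017772644676777}
```

View pics/side0.png

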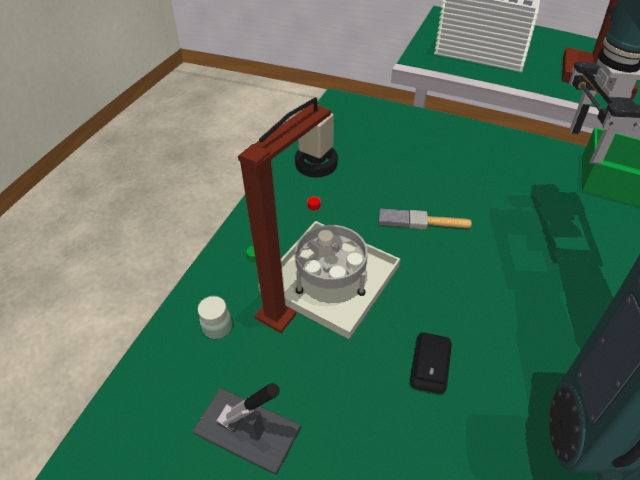

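View pics/top0.png

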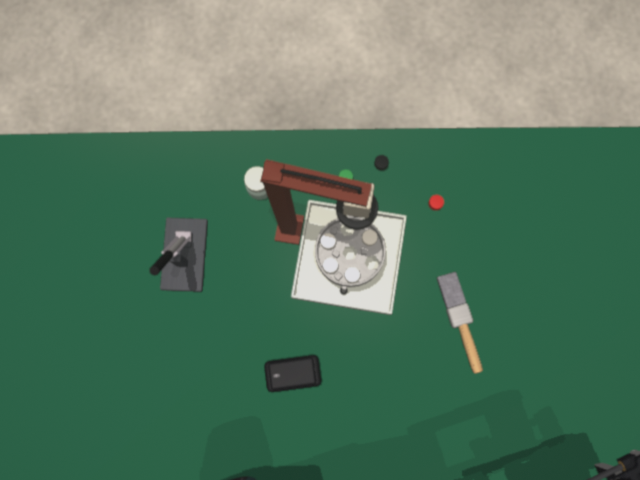

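The side view shows the sieve at (331,262), the rest at (246,428) and the camera column at (265,240). The top view shows the sieve at (350,252), tray corners at (308,201), (406,214), (392,312) and (293,298), and the rest at (184,255). The white discs in the sieve are the beads. The black, green and red discs at (381,162), (345,176) and (437,202) lie outside the sieve and are look-alikes.

Create h.py:
```python
import numpy as np, cv2
from station import *
from scipy.spatial.transform import Rotation as Ro
def cp(n):
    p=camera_params(n); K=np.array([[p['fx'],0,p['cx']],[0,p['fy'],p['cy']],[0,0,1]])
    return K,np.array(p['distortion']),np.array(p['origin']),Ro.from_euler('xyz',p['rotation']).as_matrix()
def ray(n,uv):
    K,d,o,R=cp(n); q=cv2.undistortPoints(np.array([[uv]],float),K,d)[0,0]
    v=R@np.array([q[0],q[1],1]); return o,v/np.linalg.norm(v)
def onz(n,uv,z):
    o,v=ray(n,uv); return o+v*(z-o[2])/v[2]
def tri(a,b):   # pixel in side, pixel in top
    o1,v1=ray('side',a);o2,v2=ray('top',b)
    s=np.linalg.lstsq(np.c_[v1,-v2],o2-o1,rcond=None)[0]
    p,q=o1+s[0]*v1,o2+s[1]*v2; return (p+q)/2,np.linalg.norm(p-q)
def proj(n,P):
    K,d,o,R=cp(n); return cv2.projectPoints(np.array(P,float).reshape(-1,3),cv2.Rodrigues(R.T)[0],-R.T@o,K,d)[0][:,0]
```

Run:
```python
from h import *
s=cv2.imread('pics/side0.png');t=cv2.imread('pics/top0.png')
a=cv2.resize(s[215:305,285:385],None,fx=4,fy=4,interpolation=3); b=cv2.resize(t[205:295,305:405],None,fx=4,fy=4,interpolation=3)
c=cv2.resize(s[375:475,190:310],(400,240)[:2],interpolation=3)
c=cv2.resize(s[378:474,190:310],(300,240),interpolation=3);d=cv2.resize(t[212:296,135:240],(300,240),interpolation=3)
im=np.zeros((600,800,3),np.uint8); im[:360,:400]=a; im[:360,400:]=b; im[360:,:300]=c; im[360:,400:700]=d
cv2.imwrite('pics/crop0.png',im)
T=[onz('top',p,24)for p in((308,201),(406,214),(392,312),(293,298))];print(np.round(T,1), np.mean(T,0))
Tm=[onz('side',p,24)for p in((317,222),(400,261),(349,334))];print(np.round(Tm,1),(Tm[0]+Tm[2])/2)
```

```text
[[ 733.4  -81.8   24. ]
 [ 704.1 -279.5   24. ]
 [ 506.8 -245.8   24. ]
 [ 536.   -51.7   24. ]] [ 620.09669958 -164.71116693   24.        ]
[[ 695.1 -276.    24. ]
 [ 501.5 -237.2   24. ]
 [ 537.3  -42.2   24. ]] [ 616.20806671 -159.05732504   24.        ]
```

View pics/crop0.png

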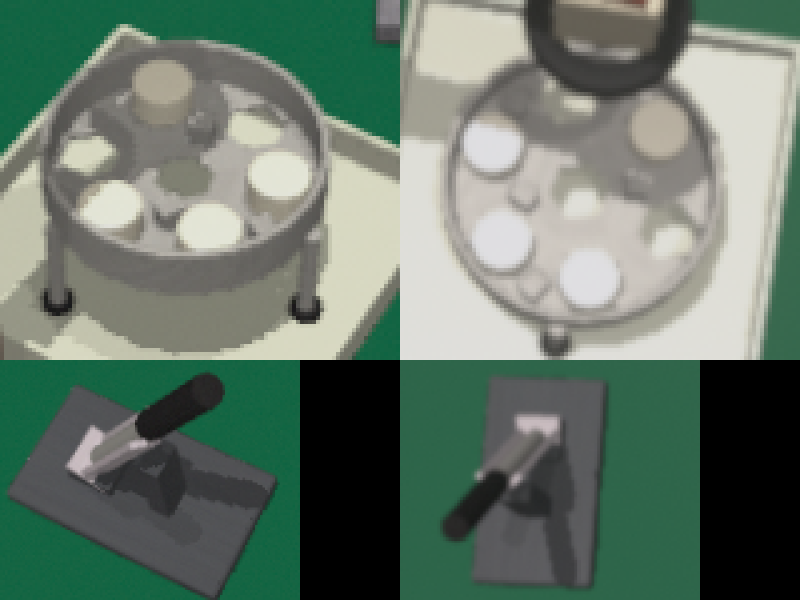

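Run:
```python
from h import *
S=lambda u,v:(285+u/4-.4,215+v/4-.4); T=lambda u,v:(305+(u-400)/4-.4,205+v/4-.4)
S2=lambda u,v:(190+u/2.5-.4,378+(v-360)/2.5-.4); T2=lambda u,v:(135+(u-400)/2.857-.4,212+(v-360)/2.857-.4)
f=lambda a:np.round(a,1)
B=[((163,80),(658,128)),((112,202),(492,146)),((210,227),(502,240)),((278,175),(590,277))]
for a,b in B:
    p,g=tri(S(*a),T(*b)); print('bead',f(p),f(g),f(onz('side',S(*a),78)),f(onz('top',T(*b),78)))
C=[((165,212),(522,193)),((255,230),(533,287)),((203,120),(638,182))]
for a,b in C:
    p,g=tri(S(*a),T(*b)); print('can',f(p),f(g),f(onz('side',S(*a),72)),f(onz('top',T(*b),72)))
for n,a,b in [('hole0',S(185,178),T(578,200))]+[('h',S(88,155),T(570,100)),('h',S(255,125),T(668,237))]: print(n,f(onz('side',a,60)),f(onz('top',b,60)))
print('top rim L/R/B',[f(onz('top',T(*q),84)) for q in((445,188),(720,190),(585,325))])
for n,a,b in (('end',(208,386),(457,527)),('junc',(143,424),(503,480))):
    p,g=tri(S2(*a),T2(*b)); print(n,f(p),f(g))
print('base top',[f(onz('top',T2(*q),12)) for q in((490,378),(606,380),(592,586),(473,580))])
print('base side',[f(onz('side',S2(*q),12)) for q in((82,386),(276,478),(214,594),(10,490))])
s=cv2.imread('pics/side0.png');t=cv2.imread('pics/top0.png')
g=lambda im:cv2.convertScaleAbs(cv2.resize(im,(400,400),interpolation=2),alpha=1.7,beta=0)
im=np.hstack([g(s[225:281,293:369][:, 5:61+5]),g(t[222:278,322:378])]);cv2.imwrite('pics/crop1.png',np.hstack([cv2.convertScaleAbs(cv2.resize(s[224:288,293:373],(800,600),interpolation=2),alpha=1.5)]))
```

```text
bead [ 646.3 -200.7   78.1] 0.7 [ 645.9 -200.8   78. ] [ 646.6 -200.7   78. ]
bead [ 638.6 -121.1   78.4] 0.1 [ 638.8 -121.4   78. ] [ 638.6 -121.1   78. ]
bead [ 593.  -125.5   76.7] 0.4 [ 592.5 -124.5   78. ] [ 593.  -125.5   78. ]
bead [ 575.2 -167.1   75.4] 0.0 [ 574.6 -164.9   78. ] [ 574.8 -167.    78. ]
can [ 618.3 -135.3   64.7] 0.3 [ 616.2 -129.6   72. ] [ 616.7 -135.3   72. ]
can [ 574.1 -139.8   66. ] 4.0 [ 574.7 -135.1   72. ] [ 571.2 -140.    72. ]
can [ 621.7 -191.1   69.5] 0.6 [ 620.7 -189.    72. ] [ 621.6 -190.9   72. ]
hole0 [ 618.9 -161.7   60. ] [ 615.3 -162.4   60. ]
h [ 666.9 -157.7   60. ] [ 664.9 -159.3   60. ]
h [ 600.  -205.6   60. ] [ 596.7 -205.5   60. ]
top rim L/R/B [array([617.2, -98.6,  84. ]), array([ 615., -229.,   84.]), array([ 551.1, -164. ,   84. ])]
end [564.6 174.  204.2] 0.7
junc [612.1 171.7 113.2] 3.2
base top [array([704.4, 210.1,  12. ]), array([702. , 126.2,  12. ]), array([553.5, 132. ,  12. ]), array([558.4, 216.3,  12. ])]
base side [array([696. , 128.2,  12. ]), array([552.5, 136.1,  12. ]), array([557.3, 216.7,  12. ]), array([702.8, 209.2,  12. ])]
```

View pics/crop1.png

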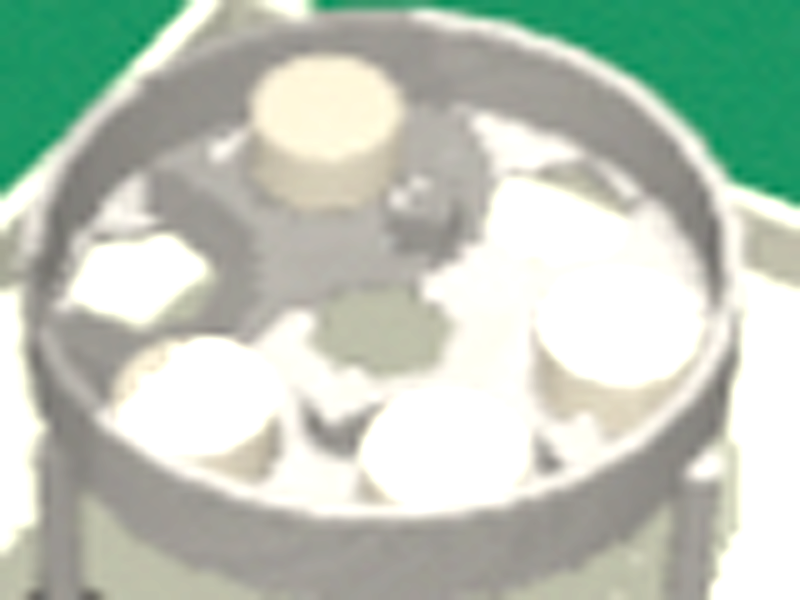

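Run:
```python
from h import *
s=cv2.imread('pics/side0.png');t=cv2.imread('pics/top0.png')
def g(im): return (255*(np.clip(cv2.resize(im,(400,400),interpolation=2)/255.,0,1))**1.0)
def eq(im):
    l=cv2.cvtColor(np.uint8(g(im)),cv2.COLOR_BGR2LAB); l[...,0]=cv2.createCLAHE(4,(3,3)).apply(l[...,0]); return cv2.cvtColor(l,cv2.COLOR_LAB2BGR)
a,b=eq(s[226:276,293:343]),eq(t[214:264,320:370])
for n,o,im in (('side',(293,226),a),('top',(320,214),b)):
    for r,th in((47,4.5),(27,34.5),(27,-25.5),(52,34.5),(52,-25.5)):
        th=np.radians(th);P=[619+r*np.cos(th),-163+r*np.sin(th),72 if r!=47 else 60]
        q=((proj(n,P)[0]-o+.5)*8).astype(int);cv2.circle(im,tuple(q),4,(0,0,255),1)
cv2.imwrite('pics/crop2.png',np.hstack([a,b]))
```

```text
(no output)
```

View pics/crop2.png

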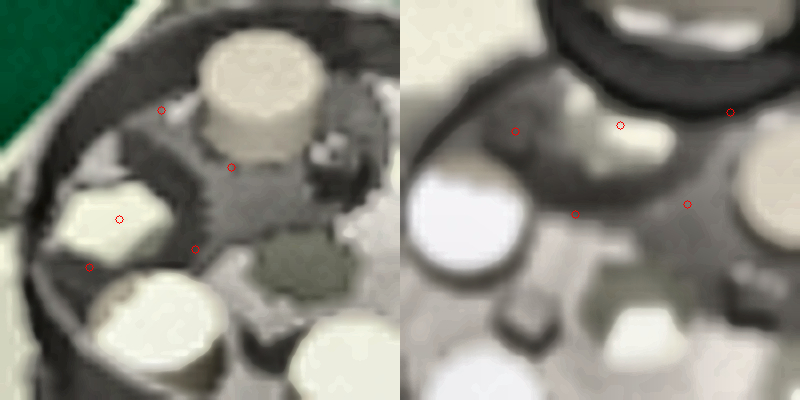

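Crop: beads sit at 64°, 124°, 184° and 304° around the sieve. Cans A and C are on the inner lands, at top crop0 (522,193) and (638,182). Can B is on the outer land at crop0 (533,287), and can D is at crop2 (515,125) in the ring's shadow. The four white discs inside the sieve are the beads meant; their tops measure about 78 mm, as they should. Next I measure the rod axis and start moving.

Add to h.py:
```python
C=np.array([619,-163,0.])
def plan(P,R=None,st=None):
    """delta in current tool axes to TCP point P, rotvec to orientation R"""
    s=st or read_state(); R0=Ro.from_euler('xyz',s['tool_rot']); 
    rv=np.zeros(3) if R is None else (R0.inv()*R).as_rotvec()
    return np.round(R0.inv().apply(np.array(P)-s['eef_pos']),1),np.round(rv,3)
def tip(s=None):
    s=s or read_state(); R0=Ro.from_euler('xyz',s['tool_rot']); return s['eef_pos']+R0.apply([0,0,345.])
```

Run:
```python
from h import *
N={}
for n,im,(x0,y0,x1,y1) in (('side',cv2.imread('pics/side0.png'),(240,378,285,412)),('top',cv2.imread('pics/top0.png'),(148,245,176,277))):
    m=np.zeros(im.shape[:2],np.uint8); g=im.max(2); m[y0:y1,x0:x1]=(g[y0:y1,x0:x1]<38)
    k,l,st,_=cv2.connectedComponentsWithStats(m); i=1+np.argmax(st[1:,4]); ys,xs=np.where(l==i); p=np.c_[xs,ys].astype(np.float32)
    c,sz,a=cv2.minAreaRect(p); vx,vy,cx,cy=cv2.fitLine(p,cv2.DIST_L2,0,.01,.01).ravel()
    t=(p-[cx,cy])@[vx,vy]; e=[(cx+vx*q,cy+vy*q) for q in(t.min(),t.max())]; print(n,len(p),np.round(sz,1),np.round(e,1))
    o,v1=ray(n,e[0]);_,v2=ray(n,e[1]);nn=np.cross(v1,v2);N[n]=(nn/np.linalg.norm(nn),o)
d=np.cross(N['side'][0],N['top'][0]);d/=np.linalg.norm(d);d*=np.sign(d[2])
A=np.array([N['side'][0],N['top'][0],[0,0,1]]);b=lambda z:np.linalg.solve(A,[N['side'][0]@N['side'][1],N['top'][0]@N['top'][1],z])
print('axis',d,'lean',np.degrees(np.arccos(d[2])),'yaw',np.degrees(np.arctan2(-d[1],-d[0])),'foot z24',b(24),'grip',b(24+165*.883))
yaw=np.radians(-2.8);l=np.radians(28)
z=np.array([np.sin(l)*np.cos(yaw),np.sin(l)*np.sin(yaw),-np.cos(l)]);y=-np.array([-np.sin(yaw),np.cos(yaw),0]);x=np.cross(y,z)
R=Ro.from_matrix(np.c_[x,y,z]);np.save('R.npy',R.as_matrix())
print('rot',plan([0,0,0],R)[1]); g=np.array([583.4,173,169.5]);T=g-180*z;print('TCP',T)
s=read_state();s['tool_rot']=R.as_euler('xyz');print(plan(T-100*z,st=s)[0])
```

```text
side 321 [12.8 28.4] [[245.3 406.5]
 [269.4 391.4]]
top 154 [ 7.5 22.2] [[155.6 268.9]
 [170.3 252.2]]
axis [-0.46507978  0.01631125  0.88511849] lean 27.733893577390365 yaw -2.008651336286416 foot z24 [658.13732514 172.02940018  24.        ] grip [581.58283127 174.71431547 169.695     ]
rot [-0.113  0.48   0.443]
TCP [498.99600592 177.128044   328.43056671]
[ 184.8 -695.8   83.4]
```

Units first: shifts go in shares of 62.5 mm and turns go in shares of 2 rad. So 0.12 rad is 0.06.

>>> {"op": "pendant", "data": {"steps": {"ticks":[[0,0,0,-0.014,0.06,0.0555,0.5],[0,0,0,-0.014,0.06,0.0555,0.5],[0,0,0,-0.014,0.06,0.0555,0.5],[0,0,0,-0.0145,0.06,0.055,0.5]]}}}

```text
time_s: 0.6
eef_pos: [216.0, -505.8, 404.1]
tool_rot: [3.141, -0.492, -0.053]
ft_force: [0.5, 0.3, -0.4]
opening: 0.61
finger_force: 0.0
```

>>> {"op": "pendant", "data": {"steps": {"ticks":[[0.24,-0.928,0.112,0,0,0,0.5],[0.24,-0.928,0.112,0,0,0,0.5],[0.24,-0.928,0.112,0,0,0,0.5],[0.24,-0.928,0.112,0,0,0,0.5],[0.24,-0.928,0.112,0,0,0,0.5]]}}}

```text
time_s: 1.23
eef_pos: [312.8, -218.4, 407.8]
tool_rot: [3.139, -0.489, -0.049]
ft_force: [0.2, 0.2, 0.0]
opening: 0.498
finger_force: 0.0
```

>>> {"op": "pendant", "data": {"steps": {"ticks":[[0.24,-0.928,0.112,0,0,0,0.5],[0.24,-0.928,0.112,0,0,0,0.5],[0.24,-0.928,0.112,0,0,0,0.5],[0.24,-0.928,0.112,0,0,0,0.5],[0.24,-0.928,0.112,0,0,0,0.5]]}}}

```text
time_s: 1.85
eef_pos: [409.4, 67.6, 411.7]
tool_rot: [3.138, -0.49, -0.047]
ft_force: [1.4, -0.4, -0.2]
opening: 0.497
finger_force: 0.0
```

Run:
```python
from h import *
R=Ro.from_matrix(np.load('R.npy'));z=R.as_matrix()[:,2];T=np.array([582.5,173.8,169.5])-180*z
print(plan(T-100*z,R))
```

```text
(array([  34.5, -114.5,   12.3]), array([ 0.003, -0.001,  0.002]))
```

Scaled: -57.2 mm is -0.9152, 40 mm is 0.64.

>>> {"op": "pendant", "data": {"steps": {"ticks":[[0.2752,-0.9152,0.096,0,0,0,0.5],[0.2752,-0.9152,0.096,0,0,0,0.5],[0,0,0.64,0,0,0,0.5],[0,0,0,0,0,0,0.5]]}}}

```text
time_s: 2.35
eef_pos: [469.6, 177.6, 377.2]
tool_rot: [3.135, -0.48, -0.045]
ft_force: [-0.2, -0.5, -0.1]
opening: 0.502
finger_force: 0.0
```

Run:
```python
from h import *
R=Ro.from_matrix(np.load('R.npy'));z=R.as_matrix()[:,2];T=np.array([582.5,173.8,169.5])-180*z
print(plan(T,R))
a=camera('side')[330:480,170:370,::-1];b=camera('top')[170:320,90:290,::-1]
cv2.imwrite('pics/app.png',np.hstack([cv2.resize(q,(400,300),interpolation=2) for q in(a,b)]))
```

```text
(array([ 2.7, -2. , 56.4]), array([0.005, 0.009, 0.004]))
```

View pics/app.png

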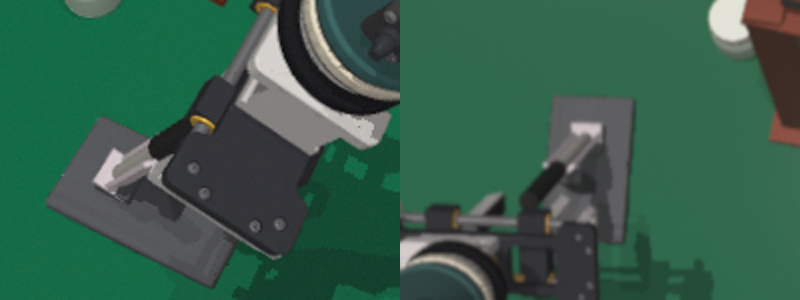

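The fingers straddle the handle, which is at side (175,135) and top (545,185) in this crop. I go on down the rod axis.

Scaled: 25 mm is 0.4, 6 mm is 0.096, 0.009 rad is 0.0045.

>>> {"op": "pendant", "data": {"steps": {"ticks":[[0.0208,-0.016,0.4,0.0025,0.0045,0.002,0.5],[0.0224,-0.016,0.4,0,0,0,0.5],[0,0,0.096,0,0,0,0.5],[0,0,0,0,0,0,0.5]]}}}

```text
time_s: 2.95
eef_pos: [499.0, 176.9, 334.9]
tool_rot: [-3.137, -0.499, -0.054]
ft_force: [0.4, 0.3, -0.7]
opening: 0.501
finger_force: 0.0
```

Run:
```python
from h import *
R=Ro.from_matrix(np.load('R.npy'));z=R.as_matrix()[:,2];T=np.array([582.5,173.8,169.5])-180*z
print(plan(T,R),read_state()['ft_force'])
```

```text
(array([-3.9, -0.9,  5.2]), array([-0.002, -0.011, -0.004])) [ 0.44988728  0.25841023 -0.66800429]
```

>>> {"op": "pendant", "data": {"steps": {"ticks":[[0,0,0,0,0,0,0],[0,0,0,0,0,0,0],[0,0,0,0,0,0,0],[0,0,0,0,0,0,0],[0,0,0,0,0,0,0]]}}}

```text
time_s: 3.58
eef_pos: [499.1, 177.7, 334.2]
tool_rot: [-3.137, -0.499, -0.052]
ft_force: [-1.1, 0.3, 0.9]
opening: 0.189
finger_force: 30.0
```

Run:
```python
from h import *
s=read_state();print(tip(s),s['eef_pos'],s['tool_rot'],s['torque'])
```

```text
[663.91425792 170.6448861   31.17689349] [499.05774385 177.67028522 334.15869746] [-3.1369521  -0.49867384 -0.05229219] [0.09925012 0.11285839 0.02539449]
```

Gripped (opening 0.19 ≈ 18 mm, 30 N). I lift along the axis and measure where the tip stands.

Scaled: -45 mm is -0.72, -30 mm is -0.48.

```bash
cat > home.txt <<'E'
499.06 177.67 334.16 -3.13695 -0.49867 -0.05229
E
```

>>> {"op": "pendant", "data": {"steps": {"ticks":[[0,0,-0.16,0,0,0,0],[0,0,-0.48,0,0,0,0],[0,0,-0.72,0,0,0,0],[0,0,-0.72,0,0,0,0],[0,0,0,0,0,0,0]]}}}

```text
time_s: 4.2
eef_pos: [435.9, 180.3, 452.8]
tool_rot: [-3.134, -0.506, -0.053]
ft_force: [0.5, -0.7, -1.3]
opening: 0.186
finger_force: 30.0
```

Run:
```python
from h import *
s=read_state();t=tip(s);print(t,s['tool_rot'])
out=[]
for n in('side','top'):
    im=camera(n)[:,:,::-1];cv2.imwrite(f'pics/{n}1.png',im);u,v=np.int32(proj(n,t)[0]);print(n,proj(n,t)[0])
    x0,y0=u-50,v-40;print(x0,y0);out.append(cv2.resize(im[y0:y0+80,x0:x0+100],(400,320),interpolation=2))
cv2.imwrite('pics/tip1.png',np.hstack(out))
```

```text
[602.93738764 174.05837396 150.96045486] [-3.13406378 -0.50558654 -0.05310733]
side [249.75600285 395.61155675]
199 355
top [163.66176812 253.89561599]
113 213
```

View pics/tip1.png

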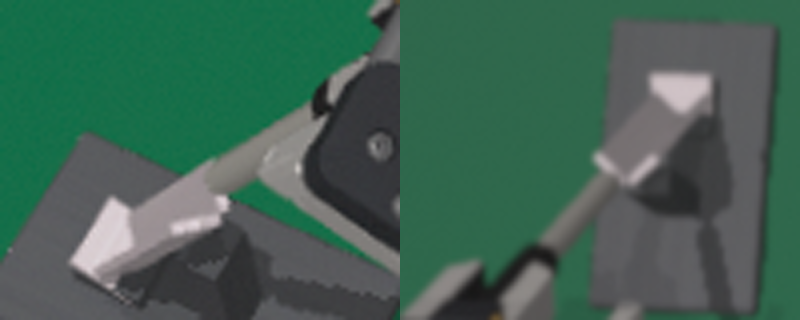

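Scaled: 60 mm is 0.96, 40 mm is 0.64.

>>> {"op": "pendant", "data": {"steps": {"ticks":[[0.08,0.64,0.048,0,0,0,0],[0.08,0.96,0.048,0,0,0,0],[0.08,0.96,0.048,0,0,0,0],[0.08,0.96,0.048,0,0,0,0],[0.08,0.96,0.048,0,0,0,0]]}}}

```text
time_s: 4.92
eef_pos: [451.7, -103.2, 442.3]
tool_rot: [-3.135, -0.492, -0.054]
ft_force: [1.3, 1.2, -1.5]
opening: 0.186
finger_force: 30.0
```

>>> {"op": "pendant", "data": {"steps": {"ticks":[[0.08,0.96,0.048,0,0,0,0],[0.08,0.64,0.048,0,0,0,0],[0,0,0,0,0,0,0],[0,0,0,0,0,0,0]]}}}

```text
time_s: 5.42
eef_pos: [458.7, -201.4, 442.4]
tool_rot: [-3.134, -0.494, -0.054]
ft_force: [0.4, -0.2, -0.7]
opening: 0.188
finger_force: 30.0
```

Run:
```python
from h import *
s=read_state();t=tip(s);print(t,s['tool_rot'])
out=[]
for n in('side','top'):
    im=camera(n)[:,:,::-1];cv2.imwrite(f'pics/{n}2.png',im);u,v=np.int32(proj(n,t)[0]);print(n,proj(n,t)[0])
    x0,y0=u-50,v-40;print(x0,y0);out.append(cv2.resize(im[y0:y0+80,x0:x0+100],(400,320),interpolation=2))
cv2.imwrite('pics/tip2.png',np.hstack(out))
```

```text
[ 622.03030463 -207.68803392  138.58368191] [-3.13427443 -0.49368139 -0.05413061]
side [338.99506155 212.75181175]
288 172
top [375.26543168 242.7831766 ]
325 202
```

View pics/tip2.png

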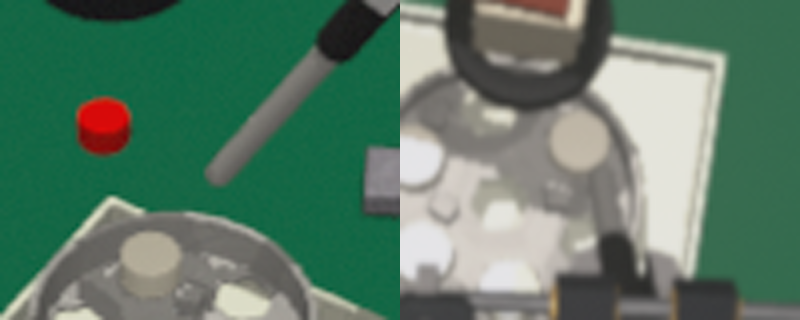

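The crop shows the tip at side (341,216.6) and top (374.6,246.6), clear of the sieve.

Run:
```python
from h import *
s=read_state();R0=Ro.from_euler('xyz',s['tool_rot'])
p,g=tri((340.9,216.6),(374.6,246.6));print(p,g,R0.inv().apply(p-s['eef_pos']))
for z in(128,132,136):print(z,onz('side',(340.9,216.6),z),onz('top',(374.6,246.6),z))
```

```text
[ 617.11159154 -206.77559431  131.15071597] 1.2852586145106126 [-9.42371900e+00  1.94184482e-01  3.50411320e+02]
128 [ 618.83938696 -209.83619367  128.        ] [ 617.08918693 -207.09451416  128.        ]
132 [ 617.48861929 -205.97031774  132.        ] [ 616.29551983 -206.80237156  132.        ]
136 [ 616.13785162 -202.10444181  136.        ] [ 615.50185272 -206.51022896  136.        ]
```

Run:
```python
t=open('h.py').read().replace("[0,0,345.]","[-8,0,350.]")
t+='''
def way(*W):
    """tool-axis deltas through tip waypoints local to the sieve centre"""
    s=read_state();R0=Ro.from_euler('xyz',s['tool_rot']);p=tip(s)-C;print('tip',np.round(p,1),'f',np.round(s['ft_force'],1),'rot',np.round(s['tool_rot'],3))
    for w in W:
        w=np.array(w,float);print(w,np.round(R0.inv().apply(w-p),1));p=w
'''
open('h.py','w').write(t)
```

```bash
python3 -c "
from h import *
way((3.5,-44,95),(3.5,-44,64),(2,-12,64))"
```

```text
tip [ -0.8 -43.6 132.2] f [ 0.1 -0.1 -1.1] rot [-3.136 -0.496 -0.051]
[  3.5 -44.   95. ] [-13.9   0.3  34.8]
[  3.5 -44.   64. ] [-14.8   0.2  27.3]
[  2. -12.  64.] [ -2.8 -31.9  -1.3]
```

Scaled: 35 mm is 0.56, -14 mm is -0.224.

>>> {"op": "pendant", "data": {"steps": {"ticks":[[-0.224,0,0.56,0,0,0,0],[-0.08,0,0.144,0,0,0,0],[-0.08,0,0.144,0,0,0,0],[-0.08,0,0.144,0,0,0,0],[0,0,0,0,0,0,0]]}}}

```text
time_s: 6.15
eef_pos: [462.6, -201.1, 376.0]
tool_rot: [-3.137, -0.497, -0.052]
ft_force: [-0.3, 0.5, -1.8]
opening: 0.186
finger_force: 30.0
```

```bash
python3 -c "
from h import *
way((3.5,-44,64),(2,-12,64))"
```

```text
tip [  3.3 -44.8  64.5] f [-0.3  0.5 -1.8] rot [-3.137 -0.497 -0.052]
[  3.5 -44.   64. ] [-0.1 -0.9  0.5]
[  2. -12.  64.] [ -2.8 -31.9  -1.4]
```

Scaled: -7 mm is -0.112, -6.5 mm is -0.104.

>>> {"op": "pendant", "data": {"steps": {"ticks":[[-0.008,-0.112,0,0,0,0,0],[-0.008,-0.112,0,0,0,0,0],[-0.008,-0.112,0,0,0,0,0],[-0.008,-0.112,0,0,0,0,0],[-0.008,-0.104,0,0,0,0,0]]}}}

```text
time_s: 6.78
eef_pos: [462.3, -166.1, 375.5]
tool_rot: [-3.137, -0.498, -0.052]
ft_force: [-0.5, 0.6, -1.0]
opening: 0.192
finger_force: 30.0
```

>>> {"op": "pendant", "data": {"steps": {"ticks":[[0,0,0,0,0,0,0],[0.192,0,-0.352,0,0,0,0],[0.192,0,-0.352,0,0,0,0],[0,0,0,0,0,0,0]]}}}

```text
time_s: 7.28
eef_pos: [462.7, -167.2, 428.2]
tool_rot: [-3.14, -0.503, -0.051]
ft_force: [-0.0, 0.6, -0.9]
opening: 0.186
finger_force: 30.0
```

Run:
```python
from h import *
way((-3.5,44,100),(-3.5,44,64),(-2,12,64))
for n in('side','top'):
    a=cv2.imread(f'pics/{n}0.png').astype(int);im=camera(n)[:,:,::-1];cv2.imwrite(f'pics/{n}3.png',im)
    for c,q in(('A',(-2,28.5)),('C',(2,-27.5)),('B',(-46.5,22.5)),('D',(43,29.5)),('P',(20.2,42.4)),('Q',(-26.6,38.7)),('R',(-46.9,-3.7)),('S',(26.6,-38.7)),('H0',(0,0))):
        u,v=np.int32(np.round(proj(n,[619+q[0],-163+q[1],70 if c!='H0' else 60])[0]));print(n,c,'diff',np.abs(im[v-2:v+3,u-2:u+3].astype(int)-a[v-2:v+3,u-2:u+3]).mean().round(1),'gray now/before',im[v-2:v+3,u-2:u+3].mean().round(),a[v-2:v+3,u-2:u+3].mean().round())
```

```text
tip [  5.2 -12.  117.7] f [-0.   0.6 -0.9] rot [-3.14  -0.503 -0.051]
[ -3.5  44.  100. ] [-18.6 -55.5  10. ]
[-3.5 44.  64. ] [-17.4   0.   31.5]
[-2. 12. 64.] [ 2.7 31.9  1.5]
side A diff 6.4 gray now/before 168.0 161.0
side C diff 12.6 gray now/before 127.0 120.0
side B diff 9.8 gray now/before 153.0 163.0
side D diff 4.1 gray now/before 113.0 109.0
side P diff 4.9 gray now/before 228.0 223.0
side Q diff 5.0 gray now/before 228.0 223.0
side R diff 7.4 gray now/before 216.0 223.0
side S diff 5.8 gray now/before 169.0 163.0
side H0 diff 4.8 gray now/before 128.0 123.0
top A diff 7.4 gray now/before 191.0 184.0
top C diff 11.8 gray now/before 143.0 131.0
top B diff 66.5 gray now/before 119.0 186.0
top D diff 4.3 gray now/before 116.0 111.0
top P diff 5.5 gray now/before 229.0 223.0
top Q diff 5.3 gray now/before 229.0 223.0
top R diff 158.2 gray now/before 65.0 223.0
top S diff 7.1 gray now/before 181.0 174.0
top H0 diff 7.1 gray now/before 193.0 200.0
```

Scaled: -28 mm is -0.448, -27.5 mm is -0.44.

>>> {"op": "pendant", "data": {"steps": {"ticks":[[-0.144,-0.448,0.08,0,0,0,0],[-0.144,-0.44,0.08,0,0,0,0],[-0.064,0,0.128,0,0,0,0],[0,0,0,0,0,0,0]]}}}

```text
time_s: 7.88
eef_pos: [454.3, -111.1, 397.2]
tool_rot: [-3.137, -0.494, -0.053]
ft_force: [1.2, -0.4, -1.1]
opening: 0.185
finger_force: 30.0
```

```bash
python3 -c "
from h import *
way((-3.5,43,84),(-3.5,43,64),(-2,12,64))"
```

```text
tip [-5.9 45.3 85.3] f [ 1.2 -0.4 -1.1] rot [-3.137 -0.494 -0.053]
[-3.5 43.  84. ] [1.6 2.2 2.3]
[-3.5 43.  64. ] [-9.5  0.1 17.6]
[-2. 12. 64.] [ 2.8 30.9  1.3]
```

Units first: shifts go in shares of 62.5 mm and turns go in shares of 2 rad. So 6 mm is 0.096, -3 mm is -0.048.

>>> {"op": "pendant", "data": {"steps": {"ticks":[[0.0256,0.0352,0.0368,0,0,0,0],[0,0,0,0,0,0,0],[-0.048,0,0.096,0,0,0,0],[0,0,0,0,0,0,0]]}}}

```text
time_s: 8.38
eef_pos: [456.9, -113.3, 390.5]
tool_rot: [-3.137, -0.496, -0.053]
ft_force: [-0.5, -0.2, -0.9]
opening: 0.183
finger_force: 30.0
```

```bash
python3 -c "
from h import *
way((-3.5,43,64),(-2,12,64))"
```

```text
tip [-2.6 43.  78.9] f [-0.5 -0.2 -0.9] rot [-3.137 -0.496 -0.053]
[-3.5 43.  64. ] [-7.8  0.1 12.7]
[-2. 12. 64.] [ 2.8 30.9  1.3]
```

Scaled: 4.5 mm is 0.072, 4 mm is 0.064.

>>> {"op": "pendant", "data": {"steps": {"ticks":[[-0.04,0,0.064,0,0,0,0],[-0.04,0,0.064,0,0,0,0],[-0.04,0,0.072,0,0,0,0],[0,0,0,0,0,0,0]]}}}

```text
time_s: 8.88
eef_pos: [456.3, -113.0, 376.1]
tool_rot: [-3.137, -0.497, -0.052]
ft_force: [0.7, 0.5, -0.8]
opening: 0.19
finger_force: 30.0
```

```bash
python3 -c "
from h import *
way((-3.5,43,64),(-2,10,64))"
```

```text
tip [-3.1 43.3 64.6] f [ 0.7  0.5 -0.8] rot [-3.137 -0.497 -0.052]
[-3.5 43.  64. ] [-0.6  0.3  0.3]
[-2. 10. 64.] [ 2.8 32.9  1.4]
```

Scaled: 6.7 mm is 0.1072, 6.6 mm is 0.1056.

>>> {"op": "pendant", "data": {"steps": {"ticks":[[0.008,0.1072,0,0,0,0,0],[0.008,0.1072,0,0,0,0,0],[0.008,0.1056,0.008,0,0,0,0],[0.008,0.1056,0.008,0,0,0,0],[0.008,0.1056,0.008,0,0,0,0]]}}}

```text
time_s: 9.5
eef_pos: [457.7, -147.0, 376.6]
tool_rot: [-3.138, -0.498, -0.053]
ft_force: [0.3, -0.1, 0.0]
opening: 0.187
finger_force: 30.0
```

>>> {"op": "pendant", "data": {"steps": {"ticks":[[0,0,0,0,0,0,0],[0.192,0,-0.352,0,0,0,0],[0,0,-0.64,0,0,0,0],[0,0,-0.8,0,0,0,0],[0,0,0,0,0,0,0]]}}}

```text
time_s: 10.12
eef_pos: [414.0, -144.3, 486.3]
tool_rot: [3.14, -0.508, -0.05]
ft_force: [0.5, 0.7, -1.2]
opening: 0.183
finger_force: 30.0
```

Run:
```python
from h import *
way((-3.5,43,100),(-3.5,43,64))
im=[camera(n)[:,:,::-1] for n in('side','top')]
for n,i in zip(('side','top'),im):cv2.imwrite(f'pics/{n}4.png',i)
o=np.int32([proj(n,C+[0,0,65])[0] for n in('side','top')]);print(o-[37,37])
f=lambda i,c:cv2.resize(i[c[1]-37:c[1]+38,c[0]-37:c[0]+38],(400,400),interpolation=2)
cv2.imwrite('pics/v9.png',np.hstack([f(i,c) for i,c in zip(im,o)]))
```

```text
tip [-42.1  10.  176.5] f [ 0.5  0.7 -1.2] rot [ 3.14  -0.508 -0.05 ]
[ -3.5  43.  100. ] [ -5.  -35.   84.8]
[-3.5 43.  64. ] [-17.5  -0.   31.5]
[[294 219]
 [312 215]]
```

View pics/v9.png

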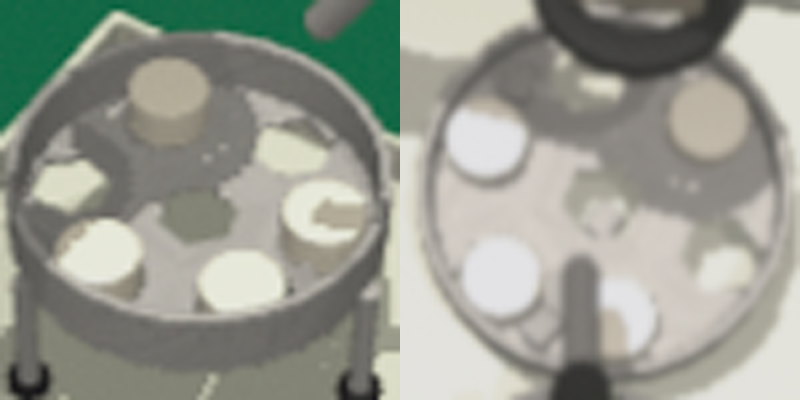

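The crops show cans A and C gone: both inner lands are clear and one can shows through the centre hole at (600,210). B is at (540,330), D is still in the ring's shadow, and the beads have not moved. Next I push bead P clockwise so that it drives D into the empty far hole.

Scaled: 45 mm is 0.72, 40 mm is 0.64.

>>> {"op": "pendant", "data": {"steps": {"ticks":[[-0.016,-0.288,0.64,0,0,0,0],[-0.064,-0.272,0.72,0,0,0,0],[-0.128,0,0.224,0,0,0,0],[0,0,0,0,0,0,0]]}}}

```text
time_s: 10.72
eef_pos: [452.1, -111.0, 384.8]
tool_rot: [-3.136, -0.492, -0.053]
ft_force: [-0.1, -0.6, -1.7]
opening: 0.192
finger_force: 30.0
```

```bash
python3 -c "
from h import *
way((-3.5,43,64),(4,45.8,64),(11.9,44.4,64),(19.4,41.7,64),(25.7,38.1,64))"
```

```text
tip [-8.6 45.8 72.6] f [-0.1 -0.6 -1.7] rot [-3.136 -0.492 -0.053]
[-3.5 43.  64. ] [ 0.6  2.6 10.1]
[ 4.  45.8 64. ] [ 6.5 -3.2  3.5]
[11.9 44.4 64. ] [7.  1.  3.8]
[19.4 41.7 64. ] [6.7 2.3 3.6]
[25.7 38.1 64. ] [5.7 3.3 3. ]
```

Scaled: 4 mm is 0.064, 2.6 mm is 0.0416.

>>> {"op": "pendant", "data": {"steps": {"ticks":[[0.0096,0.0416,0.032,0,0,0,0],[0,0,0.064,0,0,0,0],[-0.016,0,0.048,0,0,0,0],[0,0,0,0,0,0,0]]}}}

```text
time_s: 11.22
eef_pos: [456.1, -114.0, 379.6]
tool_rot: [-3.137, -0.498, -0.053]
ft_force: [1.1, 0.5, -0.4]
opening: 0.188
finger_force: 30.0
```

```bash
python3 -c "
from h import *
way((4,45.8,64),(11.9,44.4,64),(19.4,41.7,64),(25.7,38.1,64))"
```

```text
tip [-3.  42.  68.3] f [ 1.1  0.5 -0.4] rot [-3.137 -0.498 -0.053]
[ 4.  45.8 64. ] [ 3.9 -4.1  7. ]
[11.9 44.4 64. ] [7.  1.  3.8]
[19.4 41.7 64. ] [6.7 2.3 3.6]
[25.7 38.1 64. ] [5.7 3.3 3.1]
```

Scaled: 7 mm is 0.112, 6.7 mm is 0.1072.

>>> {"op": "pendant", "data": {"steps": {"ticks":[[0,-0.048,0.048,0,0,0,0],[0.064,-0.016,0.064,0,0,0,0],[0.112,0.016,0.0608,0,0,0,0],[0.1072,0.0368,0.0576,0,0,0,0],[0.0912,0.0528,0.048,0,0,0,0]]}}}

```text
time_s: 11.85
eef_pos: [485.6, -118.1, 375.4]
tool_rot: [-3.137, -0.498, -0.052]
ft_force: [0.1, 0.5, -1.2]
opening: 0.187
finger_force: 30.0
```

Run:
```python
from h import *
print(read_state()['torque']);way((25.7,38.1,64))
im=camera('side')[:,:,::-1];cv2.imwrite('pics/side5.png',im)
o=np.array([285,215]);c=im[215:300,285:385]
m=((c.min(2)>150)).astype(np.uint8)
cs,_=cv2.findContours(m,0,2)
for k in cs:
    if cv2.contourArea(k)>30:
        (x,y),sz,a=cv2.minAreaRect(k);print('blob',np.round(onz('side',(x+285,y+215),78)-C,0),np.round(sz),cv2.contourArea(k))
```

```text
[0.0740045  0.40643504 0.08321406]
tip [26.5 38.1 64.1] f [ 0.1  0.5 -1.2] rot [-3.137 -0.498 -0.052]
[25.7 38.1 64. ] [-0.7 -0.  -0.3]
blob [  3. 109.  78.] [ 6. 17.] 48.0
blob [-5. 93. 78.] [13.  7.] 56.5
blob [-99.  18.  78.] [ 4. 13.] 38.0
blob [50. 72. 78.] [35. 11.] 259.0
blob [-18.  25.  78.] [29. 59.] 590.5
blob [-70. -28.  78.] [49. 23.] 241.0
blob [ 26. -36.  78.] [ 9. 13.] 90.0
```

Scaled: -12 mm is -0.192, -7 mm is -0.112.

>>> {"op": "pendant", "data": {"steps": {"ticks":[[0.072,0.064,0.04,0,0,0,0],[0,0,0,0,0,0,0],[-0.192,-0.064,-0.112,0,0,0,0],[-0.192,-0.064,-0.112,0,0,0,0],[0,0,0,0,0,0,0]]}}}

```text
time_s: 12.52
eef_pos: [461.3, -112.2, 376.7]
tool_rot: [-3.138, -0.499, -0.052]
ft_force: [-0.3, -0.2, -2.0]
opening: 0.19
finger_force: 30.0
```

```bash
python3 -c "
from h import *
way((-2,45,64),(-11.6,43.5,64),(-19,40.8,64),(-25.8,36.9,64),(-30.7,32.9,64),(-34,28.5,64))"
```

```text
tip [ 2.5 43.8 65.5] f [-0.3 -0.2 -2. ] rot [-3.138 -0.499 -0.052]
[-2. 45. 64.] [-4.8 -1.  -0.8]
[-11.6  43.5  64. ] [-8.4  2.  -4.6]
[-19.   40.8  64. ] [-6.4  3.1 -3.5]
[-25.8  36.9  64. ] [-5.8  4.2 -3.2]
[-30.7  32.9  64. ] [-4.1  4.2 -2.3]
[-34.   28.5  64. ] [-2.7  4.6 -1.5]
```

Scaled: -6.4 mm is -0.1024, -4.8 mm is -0.0768.

>>> {"op": "pendant", "data": {"steps": {"ticks":[[-0.0768,-0.016,-0.0128,0,0,0,0],[-0.0672,0.016,-0.0368,0,0,0,0],[-0.0672,0.016,-0.0368,0,0,0,0],[-0.1024,0.0496,-0.056,0,0,0,0]]}}}

```text
time_s: 13.02
eef_pos: [440.7, -115.9, 375.0]
tool_rot: [-3.137, -0.499, -0.052]
ft_force: [0.5, -0.5, -0.8]
opening: 0.187
finger_force: 30.0
```

>>> {"op": "pendant", "data": {"steps": {"ticks":[[-0.0464,0.0336,-0.0256,0,0,0,0],[-0.0464,0.0336,-0.0256,0,0,0,0],[-0.0656,0.0672,-0.0368,0,0,0,0],[0,0,0,0,0,0,0]]}}}

```text
time_s: 13.52
eef_pos: [428.7, -124.0, 374.5]
tool_rot: [-3.138, -0.497, -0.053]
ft_force: [-1.0, -0.2, -2.1]
opening: 0.187
finger_force: 30.0
```

```bash
python3 -c "
from h import *
print(read_state()['torque']);way((-30.7,32.9,64),(-34,28.5,64))"
```

```text
[ 0.04870828  0.35710304 -0.0208119 ]
tip [-30.7  31.8  63. ] f [-1.  -0.2 -2.1] rot [-3.138 -0.497 -0.053]
[-30.7  32.9  64. ] [ 0.4 -1.1 -0.9]
[-34.   28.5  64. ] [-2.7  4.6 -1.5]
```

Scaled: 45 mm is 0.72, 30 mm is 0.48.

>>> {"op": "pendant", "data": {"steps": {"ticks":[[0.048,-0.048,0,0,0,0,0],[0.192,0,-0.352,0,0,0,0],[0.192,0,-0.352,0,0,0,0],[0.32,0.72,0.16,0,0,0,0],[0.16,0.48,0.096,0,0,0,0]]}}}

```text
time_s: 14.15
eef_pos: [462.9, -198.6, 427.1]
tool_rot: [-3.139, -0.499, -0.051]
ft_force: [0.0, -0.3, -1.4]
opening: 0.19
finger_force: 30.0
```

Run:
```python
from h import *
way((3.5,-44,95),(3.5,-44,64))
for n in('side','top'):
    im=camera(n)[:,:,::-1];cv2.imwrite(f'pics/{n}6.png',im);im0=cv2.imread(f'pics/{n}0.png')
    for nm,I in(('old',im0),('now',im)):
        g=I.min(2);c=proj(n,C+[0,0,78])[0].astype(int);m=np.zeros(g.shape,np.uint8);cv2.ellipse(m,tuple(int(k) for k in c),(36,26) if n=='side' else (34,34),0,0,360,1,-1)
        for th in(208,):
            cs,_=cv2.findContours(((g>th)&(m>0)).astype(np.uint8),0,2)
            for k in cs:
                if cv2.contourArea(k)>40:
                    (x,y),sz,a=cv2.minAreaRect(k);print(n,nm,th,np.round(onz(n,(x,y),78)-C,0)[:2],np.round(sz),cv2.contourArea(k))
```

```text
tip [  4.2 -42.8 115.9] f [ 0.  -0.3 -1.4] rot [-3.139 -0.499 -0.051]
[  3.5 -44.   95. ] [-10.6   1.3  18. ]
[  3.5 -44.   64. ] [-14.8   0.1  27.2]
side old 208 [-26.  39.] [ 9. 14.] 100.0
side old 208 [18. 44.] [ 9. 12.] 81.0
side old 208 [-45.  -2.] [ 9. 13.] 97.0
side now 208 [-42.  16.] [10.  7.] 49.5
top old 208 [-44.  -4.] [13. 13.] 140.0
top old 208 [-25.  38.] [13. 13.] 134.0
top old 208 [19. 43.] [13.  9.] 95.5
top now 208 [-32. -18.] [ 9. 11.] 68.0
```

Scaled: 18 mm is 0.288, 13 mm is 0.208.

>>> {"op": "pendant", "data": {"steps": {"ticks":[[-0.16,0.016,0.288,0,0,0,0],[-0.128,0,0.208,0,0,0,0],[-0.112,0,0.208,0,0,0,0],[0,0,0,0,0,0,0],[0,0,0,0,0,0,0]]}}}

```text
time_s: 14.88
eef_pos: [461.3, -198.1, 376.4]
tool_rot: [-3.138, -0.499, -0.052]
ft_force: [-0.5, -0.2, -0.1]
opening: 0.189
finger_force: 30.0
```

```bash
python3 -c "
from h import *
way((3.5,-44,64),(11.6,-43.5,64),(19,-40.8,64),(25.8,-36.9,64),(29,-34,64))"
```

```text
tip [  2.6 -42.2  65.2] f [-0.5 -0.2 -0.1] rot [-3.138 -0.499 -0.052]
[  3.5 -44.   64. ] [0.3 1.8 1.6]
[ 11.6 -43.5  64. ] [ 7.1 -0.9  3.9]
[ 19.  -40.8  64. ] [ 6.4 -3.1  3.5]
[ 25.8 -36.9  64. ] [ 5.8 -4.2  3.2]
[ 29. -34.  64.] [ 2.7 -3.1  1.5]
```

Now S, then lift clear towards the robot and look.

Scaled: 7 mm is 0.112, 6.4 mm is 0.1024.

>>> {"op": "pendant", "data": {"steps": {"ticks":[[0.0048,0.032,0.016,0,0,0,0],[0.112,-0.0144,0.0624,0,0,0,0],[0.1024,-0.0496,0.056,0,0,0,0],[0.0928,-0.0672,0.0512,0,0,0,0],[0.0432,-0.0496,0.024,0,0,0,0]]}}}

```text
time_s: 15.5
eef_pos: [487.9, -189.9, 374.7]
tool_rot: [-3.137, -0.497, -0.052]
ft_force: [-0.0, 0.1, -1.3]
opening: 0.187
finger_force: 30.0
```

>>> {"op": "pendant", "data": {"steps": {"ticks":[[-0.048,0.048,-0.032,0,0,0,0],[0.192,0,-0.352,0,0,0,0],[0,0,-0.64,0,0,0,0],[-0.72,0.4,-0.56,0,0,0,0],[-0.72,0.48,-0.4,0,0,0,0]]}}}

```text
time_s: 16.12
eef_pos: [352.8, -241.7, 446.8]
tool_rot: [-3.142, -0.5, -0.048]
ft_force: [-0.2, -0.6, -1.1]
opening: 0.184
finger_force: 30.0
```

>>> {"op": "pendant", "data": {"steps": {"ticks":[[-0.72,0.48,-0.4,0,0,0,0],[-0.48,0.64,-0.16,0,0,0,0],[0,0,0,0,0,0,0]]}}}

```text
time_s: 16.5
eef_pos: [265.6, -309.8, 439.2]
tool_rot: [-3.138, -0.497, -0.06]
ft_force: [0.1, -1.2, -1.7]
opening: 0.188
finger_force: 30.0
```

Run:
```python
from h import *
way()
im=[camera(n)[:,:,::-1] for n in('side','top')]
for n,i in zip(('side','top'),im):cv2.imwrite(f'pics/{n}7.png',i)
o=np.int32([proj(n,C+[0,0,65])[0] for n in('side','top')]);print(o-37)
f=lambda i,c:cv2.resize(i[c[1]-37:c[1]+38,c[0]-37:c[0]+38],(400,400),interpolation=2)
cv2.imwrite('pics/v10.png',np.hstack([f(i,c) for i,c in zip(im,o)]))
```

```text
tip [-193.8 -155.1  127.7] f [ 0.1 -1.2 -1.7] rot [-3.138 -0.497 -0.06 ]
[[294 219]
 [312 215]]
```

View pics/v10.png

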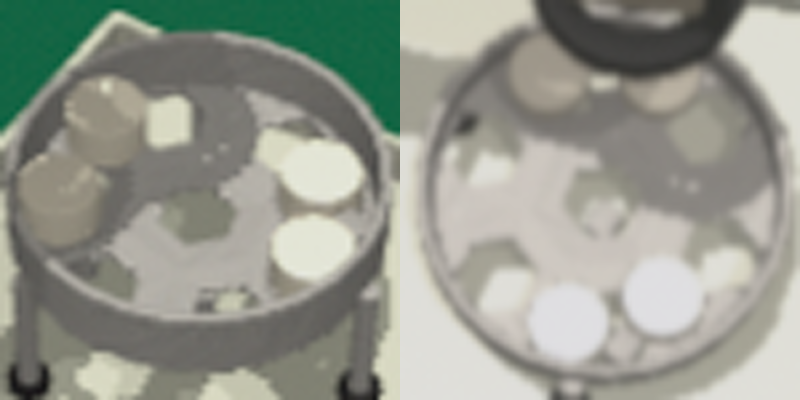

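The crops show the beads at top P (548,75), S (665,85), Q (568,322) and R (663,295), all well shifted. The four vacated holes are open, and the black spot at (465,122) is the sieve's leg foot seen through a hole. A small grey thing at (625,340) between Q and R is can B, either over the 184° hole or already through it. I check that by number.

Run:
```python
from h import *
T=lambda u,v:((u-400+.5)/400*75-.5+312,(v+.5)/400*75-.5+215); S=lambda u,v:((u+.5)/400*75-.5+294,(v+.5)/400*75-.5+219)
for n,a,b in(('P',(62,180),(548,75)),('S',(105,97),(665,82)),('Q',(313,245),(568,322)),('R',(320,168),(663,295))):
    print(n,np.round(onz('side',S(*a),78)-C,1)[:2],np.round(onz('top',T(*b),78)-C,1)[:2])
for z in(4,16,60,72): print('B',z,np.round(onz('top',T(625,340),z)-C,1)[:2])
th=np.radians(184.5);print('H184',47*np.cos(th),47*np.sin(th))
t=cv2.imread('pics/top7.png').astype(int);u,v=T(625,340);u,v=int(u),int(v);print(t[v-9:v+8,u-10:u+11].mean(2).astype(int))
s=cv2.imread('pics/side7.png').astype(int);u,v=proj('side',C+[-48,-5,72])[0];print('side at',u,v);u,v=int(u),int(v);print(s[v-7:v+9,u-10:u+11].mean(2).astype(int))
```

```text
P [44.5 18.3] [43.8 19.1]
S [ 46.1 -23.8] [ 40.8 -22.9]
Q [-46.3  13.3] [-46.2  13.1]
R [-36.7 -20.7] [-36.8 -20.8]
B 4 [-42.   -9.8]
B 16 [-43.8  -9.4]
B 60 [-50.2  -7.7]
B 72 [-52.   -7.2]
H184 -46.85511468545702 -3.6875774992087065
[[221 221 219 217 212 206 192 182 175 171 179 213 222 223 223 223 223 223
  223 223 223]
 [223 223 223 222 220 213 189 165 153 149 169 213 222 223 223 223 223 223
  223 223 223]
 [223 223 223 223 222 218 202 170 146 139 162 210 222 223 223 223 223 223
  223 223 223]
 [223 223 223 223 223 222 215 190 151 138 154 198 220 223 223 223 223 223
  223 223 223]
 [223 223 223 223 223 223 220 205 161 145 151 180 215 222 223 223 223 223
  223 223 223]
 [223 223 223 223 223 223 221 211 177 169 167 167 200 219 222 223 223 223
  223 223 223]
 [223 223 223 223 223 223 222 213 184 183 182 162 174 203 218 222 223 223
  223 223 222]
 [223 223 223 223 223 223 222 209 173 174 183 168 158 173 198 213 218 219
  220 219 216]
 [223 223 223 223 223 223 220 202 167 174 186 181 168 162 167 180 190 197
  199 194 186]
 [223 223 223 223 223 222 215 191 176 184 190 187 182 171 153 15
[... 1417 characters left out ...]
0 214 214 217 220 220 216 213 205 188 174 169 168 165 162 155
  163 155 123]
 [198 214 219 222 223 223 222 222 223 223 221 217 201 178 170 168 163 165
  167 131 110]
 [216 223 223 223 222 223 223 222 222 223 222 223 220 203 179 170 166 168
  148 105 104]
 [222 223 223 223 223 223 223 223 223 223 223 222 223 220 185 141 155 167
  127  88 122]
 [223 223 223 222 223 223 223 223 223 223 223 223 223 223 180 148 163 143
  103  84 148]
 [223 223 222 222 223 223 223 222 223 224 223 223 223 223 187 162 152 115
   89  84 173]
 [223 224 223 223 223 223 223 222 223 223 223 223 223 213 182 164 129  93
   86  92 181]
 [216 223 223 223 223 223 223 223 223 223 223 223 213 187 160 128  98  87
   86 103 182]]
```

B sits touching both Q and R over the 184° hole and may be held up there, so I wedge the rod between the two beads to free it.

Scaled: -50 mm is -0.8, 40 mm is 0.64.

>>> {"op": "pendant", "data": {"steps": {"ticks":[[0.64,-0.8,0,0,0,0,0],[0.64,-0.8,0.16,0,0,0,0],[0.64,-0.8,0.24,0,0,0,0],[0.32,0,0.48,0,0,0,0],[0,0,0,0,0,0,0]]}}}

```text
time_s: 17.23
eef_pos: [421.9, -167.8, 455.8]
tool_rot: [-3.135, -0.494, -0.046]
ft_force: [-0.2, -0.4, -1.5]
opening: 0.19
finger_force: 30.0
```

```bash
python3 -c "
from h import *
way((-14,-2,100),(-14,-2,64),(-42,-3,64))"
```

```text
tip [-38.1  -9.7 143.9] f [-0.2 -0.4 -1.5] rot [-3.135 -0.494 -0.046]
[-14.  -2. 100.] [ 0.  -8.5 49.9]
[-14.  -2.  64.] [-17.1   0.2  31.7]
[-42.  -3.  64.] [-24.6   2.2 -13.3]
```

Scaled: 48 mm is 0.768, 16 mm is 0.256.

>>> {"op": "pendant", "data": {"steps": {"ticks":[[0,-0.128,0.768,0,0,0,0],[-0.128,0,0.256,0,0,0,0],[-0.128,0,0.256,0,0,0,0],[0,0,0,0,0,0,0]]}}}

```text
time_s: 17.73
eef_pos: [444.0, -163.7, 378.5]
tool_rot: [-3.136, -0.496, -0.054]
ft_force: [0.3, -0.3, -0.7]
opening: 0.188
finger_force: 30.0
```

```bash
python3 -c "
from h import *
way((-14,-2,64),(-42,-4,64))"
```

```text
tip [-15.7  -7.4  66.8] f [ 0.3 -0.3 -0.7] rot [-3.136 -0.496 -0.054]
[-14.  -2.  64.] [-0.1 -5.4  3.2]
[-42.  -4.  64.] [-24.5   3.4 -13.3]
```

Scaled: -4.5 mm is -0.072, -2.2 mm is -0.0352.

>>> {"op": "pendant", "data": {"steps": {"ticks":[[0,-0.072,0.04,0,0,0,0],[-0.064,0,-0.0352,0,0,0,0],[-0.064,0,-0.0352,0,0,0,0],[-0.064,0.008,-0.0352,0,0,0,0],[-0.064,0.008,-0.0352,0,0,0,0]]}}}

```text
time_s: 18.35
eef_pos: [427.7, -159.5, 378.2]
tool_rot: [-3.139, -0.5, -0.052]
ft_force: [2.2, -1.3, -0.8]
opening: 0.187
finger_force: 30.0
```

>>> {"op": "pendant", "data": {"steps": {"ticks":[[-0.064,0.008,-0.0352,0,0,0,0],[-0.064,0.008,-0.0352,0,0,0,0],[0,0,0,0,0,0,0]]}}}

```text
time_s: 18.73
eef_pos: [418.1, -159.6, 377.0]
tool_rot: [-3.136, -0.496, -0.053]
ft_force: [-0.2, -0.3, -1.2]
opening: 0.191
finger_force: 30.0
```

```bash
python3 -c "
from h import *
print(read_state()['torque']);way((-42,-4,64),(-30,-22,64))"
```

```text
[0.04768644 0.37291059 0.00132135]
tip [-41.6  -3.   65.3] f [-0.2 -0.3 -1.2] rot [-3.136 -0.496 -0.053]
[-42.  -4.  64.] [-0.9  1.   1. ]
[-30. -22.  64.] [11.4 17.4  6.1]
```

Scaled: -40 mm is -0.64, -22 mm is -0.352.

>>> {"op": "pendant", "data": {"steps": {"ticks":[[0.032,0.112,0.016,0,0,0,0],[0.096,0.112,0.048,0,0,0,0],[0.16,-0.16,0.08,0,0,0,0],[0.192,0,-0.352,0,0,0,0],[0,0,-0.64,0,0,0,0]]}}}

```text
time_s: 19.35
eef_pos: [420.5, -163.5, 437.4]
tool_rot: [-3.135, -0.494, -0.052]
ft_force: [0.2, 0.5, -0.9]
opening: 0.188
finger_force: 30.0
```

>>> {"op": "pendant", "data": {"steps": {"ticks":[[-0.72,0.4,-0.56,0,0,0,0],[-0.72,0.64,-0.4,0,0,0,0],[-0.72,0.64,-0.4,0,0,0,0],[-0.32,0.64,-0.16,0,0,0,0],[0,0,0,0,0,0,0]]}}}

```text
time_s: 19.98
eef_pos: [234.1, -298.9, 447.1]
tool_rot: [-3.137, -0.497, -0.059]
ft_force: [0.2, -0.5, -0.9]
opening: 0.189
finger_force: 30.0
```

Run:
```python
from h import *
way()
for n in('side','top'):
    im=camera(n)[:,:,::-1];cv2.imwrite(f'pics/{n}8.png',im)
    g=im.min(2);c=proj(n,C+[0,0,78])[0].astype(int);m=np.zeros(g.shape,np.uint8);cv2.ellipse(m,tuple(int(k) for k in c),(36,26) if n=='side' else (34,34),0,0,360,1,-1)
    cs,_=cv2.findContours(((g>208)&(m>0)).astype(np.uint8),0,2)
    for k in cs:
        if cv2.contourArea(k)>40: (x,y),sz,a=cv2.minAreaRect(k);print(n,np.round(onz(n,(x,y),78)-C,0)[:2],np.round(sz),cv2.contourArea(k))
    for z in(72,60):
        u,v=proj(n,C+[-50,-6,z])[0].astype(int);print(n,z,u,v)
    print(im[v-10:v+9,u-11:u+12].mean(2).astype(int))
```

```text
tip [-225.2 -143.6  135.6] f [ 0.2 -0.5 -0.9] rot [-3.137 -0.497 -0.059]
side [-43.  20.] [11. 11.] 95.0
side [-31. -36.] [ 9. 13.] 84.0
side 72 357 259
side 60 357 263
[[170 164 149 138 138 140 140 139 139 139 138 137 124 148 169 160 149 117
   86 122 161 182 179]
 [173 172 161 149 149 147 143 131 135 142 158 166 162 167 169 167 158 129
   94 124 162 174 195]
 [173 172 168 166 167 165 165 162 164 166 170 173 173 171 170 170 171 149
  102 140 168 172 197]
 [173 174 173 172 172 172 173 173 173 173 173 172 172 170 167 172 167 156
  119 145 163 171 199]
 [174 175 175 175 175 174 175 175 173 175 173 172 172 169 170 175 173 162
  141 155 143 161 199]
 [175 174 173 173 175 174 175 176 176 176 177 173 170 170 173 176 168 159
  158 163 131 176 206]
 [176 174 173 172 172 173 176 156 166 152 140 143 159 171 175 17
[... 2435 characters left out ...]
202 201 199 197 193]
 [218 215 204 186 164 143 139 143 147 157 181 213 219 217 212 210 208 203
  199 198 195 190 185]
 [194 186 168 148 141 142 147 149 156 169 194 213 216 213 210 207 204 195
  188 190 188 182 177]
 [168 163 155 149 152 159 157 152 158 172 196 203 202 202 200 196 193 186
  180 181 178 167 157]
 [159 165 167 167 170 173 170 163 166 172 186 184 182 185 185 182 179 175
  169 163 152 137 127]
 [128 145 155 156 158 161 162 161 165 170 173 167 162 161 158 156 154 149
  141 131 123 124 132]
 [110 120 130 130 129 127 129 132 138 145 147 140 133 130 128 129 130 130
  131 130 134 142 151]
 [124 142 157 157 149 128 115 112 114 119 126 132 133 137 150 161 164 160
  153 149 153 156 158]]
```

B has gone through: the hole now shows open lit tray, and beads Q and R have moved apart. I check the far gap between P and S for can D the same way.

Run:
```python
from h import *
for n in('side','top'):
    im=cv2.imread(f'pics/{n}8.png').astype(int);
    for q in((52,-1,72),(47,3.7,60),(44,18.7,78),(43.5,-23,78)):print(n,q,proj(n,C+np.array(q,float))[0].round(1))
    u,v=proj(n,C+[49,-1,68])[0].astype(int);print(u-12,v-9);print(im[v-9:v+10,u-12:u+12].mean(2).astype(int))
```

```text
side (52, -1, 72) [305.8 246.2]
side (47, 3.7, 60) [307.4 252.9]
side (44, 18.7, 78) [305.4 252.6]
side (43.5, -23, 78) [314.4 237.4]
295 239
[[ 62  63  61 109 141 140 113  90  88  90  89 133 144 138 137 137 137 137
  138 139 143 155 162 162]
 [ 61  62 118 148 146 118  91  88  89  89  92 151 166 146 138 139 139 139
  138 137 139 144 156 163]
 [ 63 104 149 158 127  92  86  87  88  90  94 124 155 159 157 147 139 138
  139 140 139 139 144 146]
 [104 158 166 145 111  84  85  87  90  89  90 107 130 143 157 149 140 139
  140 140 138 140 140 140]
 [167 182 162 130  95  84  85  88  89  96 127 129 121 127 140 145 142 141
  140 141 143 143 142 136]
 [197 177 154 118  84  83  85  88  92 125 151 135 121 124 130 135 137 139
  140 140 140 138 135 131]
 [180 156 136  98  81  83  84  90 125 150 155 137 123 124 127 132 134 135
  138 137 136 134 132 129]
 [153 151 121  82  81  82  84  93 145 168 159 142 127 124 128 131 133 135
  135 136 135 133 131 128]
 [137 151 116  79  81  84  89 116 142 150 151 144 133 127 128 131 134 133
  136 135 134 133 129 128]
 [136 149 113  80  81 112 164 160 136 139 140 139
[... 2319 characters left out ...]
57 159 160 161 161 161 158 152 145 153 182 190 186 177 157 123 121
  120 118 120 124 131 143]
 [151 155 159 163 168 168 168 166 154 138 138 163 172 167 157 141 123 132
  141 143 144 146 152 161]
 [151 152 154 157 162 163 162 159 147 129 120 128 132 128 124 118 115 125
  140 148 150 154 163 171]
 [150 150 151 152 153 153 150 143 132 123 117 114 114 114 113 112 111 115
  129 143 149 158 169 174]
 [143 146 147 148 145 142 136 128 124 125 121 113 113 113 113 112 112 111
  117 129 141 156 167 170]
 [128 131 133 134 131 126 120 118 122 124 120 112 113 114 114 113 112 112
  113 118 127 140 148 151]
 [114 115 116 116 115 113 113 114 117 118 116 114 114 115 115 115 115 116
  119 120 120 121 124 126]]
```

Run:
```python
import cv2
s=cv2.imread('pics/side8.png');t=cv2.imread('pics/top8.png');s0=cv2.imread('pics/side0.png');t0=cv2.imread('pics/top0.png')
print('side gap');print(s[242:249,302:308].tolist())
print('top gap',t[229:232,348:352].tolist())
print('ref tray hole side0',s0[254,307].tolist(),'bead shaded side0',s0[235,326].tolist(),s0[241,326].tolist(),'canC side0',s0[246:248,334:337].tolist(),'land',s0[250,320].tolist())
print('ref top: lit tray thru hole',t0[229:231,346:350].tolist(),'canA',t0[253,335].tolist(),'beadS',t0[237,370].tolist())
```

```text
side gap
[[[84, 88, 89], [88, 91, 92], [86, 90, 92], [86, 91, 93], [100, 110, 113], [119, 133, 139]], [[86, 89, 91], [86, 90, 91], [93, 97, 98], [123, 127, 131], [122, 132, 135], [111, 124, 129]], [[86, 88, 90], [89, 93, 94], [121, 127, 128], [146, 152, 155], [128, 137, 141], [111, 124, 129]], [[87, 90, 93], [121, 127, 128], [144, 152, 154], [149, 157, 159], [130, 139, 143], [114, 126, 131]], [[91, 94, 95], [140, 147, 149], [161, 170, 173], [154, 161, 164], [136, 144, 148], [118, 130, 134]], [[111, 118, 120], [135, 144, 147], [143, 153, 156], [143, 154, 157], [137, 146, 151], [125, 136, 140]], [[147, 164, 171], [126, 139, 145], [128, 142, 147], [129, 143, 148], [128, 142, 147], [126, 140, 146]]]
top gap [[[151, 165, 168], [151, 165, 168], [145, 158, 161], [139, 152, 154]], [[171, 187, 190], [179, 195, 198], [175, 191, 194], [167, 181, 184]], [[154, 167, 170], [162, 176, 179], [158, 171, 174], [149, 160, 164]]]
ref tray hole side0 [194, 216, 216] bead shaded side0 [148, 167, 173] [133, 149, 154] canC side0 [[[116, 121, 123], [115, 120, 123], [112, 116, 118]], [[101, 104, 107], [102, 106, 108], [106, 111, 113]]] land [115, 121, 123]
ref top: lit tray thru hole [[[157, 172, 174], [161, 176, 178], [158, 173, 175], [156, 168, 171]], [[174, 190, 193], [184, 200, 203], [187, 204, 207], [190, 206, 209]]] canA [187, 194, 199] beadS [160, 176, 183]
```

Run:
```python
import cv2
for f in ('side0','side4','side8'):
    print(f);print(cv2.imread(f'pics/{f}.png')[239:252,300:310].mean(2).astype(int))
```

```text
side0
[[140 113  90  88  89  90  90  93  94  95]
 [120  91  87  89  89  90  91  92  99 110]
 [ 92  84  87  89  88  90  92  95 108 118]
 [ 84  85  87  89  89  90 114 113 104 105]
 [ 84  84  88  88  97 126 146 126 101 101]
 [ 84  84  87  92 126 149 152 126 102 101]
 [ 84  84  89 124 150 153 153 127 101 101]
 [ 83  85  92 144 166 159 153 127 101 102]
 [ 85  87 125 154 161 163 166 160 133 109]
 [100 118 131 138 141 144 137 129 113 109]
 [124 141 118 110 132 139 135 147 175 188]
 [133 140 165 188 191 193 193 196 205 207]
 [124 153 192 208 208 208 208 207 207 208]]
side4
[[143 116  92  91  92  92  93  96  97  98]
 [122  93  89  91  92  92  95  95 101 112]
 [ 95  87  89  91  92  93  94  98 110 121]
 [ 86  87  90  92  92  93 118 116 106 109]
 [ 86  87  89  91  99 130 150 128 105 105]
 [ 85  87  91  95 130 154 159 130 104 105]
 [ 86  87  91 128 154 159 158 131 104 104]
 [ 86  87  96 149 172 163 159 130 106 106]
 [ 85  90 131 160 164 168 172 165 138 111]
 [103 123 135 142 145 147 141 132 117 110]
 [128 146 122 114 136 144 138 150 180 193]
 [137 145 170 193 197 199 198 203 210 213]
 [129 158 196 212 213 213 213 213 212 213]]
side8
[[140 113  90  88  90  89 133 144 138 137]
 [118  91  88  89  89  92 151 166 146 138]
 [ 92  86  87  88  90  94 124 155 159 157]
 [ 84  85  87  90  89  90 107 130 143 157]
 [ 84  85  88  89  96 127 129 121 127 140]
 [ 83  85  88  92 125 151 135 121 124 130]
 [ 83  84  90 125 150 155 137 123 124 127]
 [ 82  84  93 145 168 159 142 127 124 128]
 [ 84  89 116 142 150 151 144 133 127 128]
 [112 164 160 136 139 140 139 137 135 131]
 [147 151 148 136 137 137 136 137 137 136]
 [142 136 136 137 137 136 138 136 136 148]
 [137 138 138 137 137 137 139 139 148 159]]
```

The gap pixels match the first picture (lit land at the wall foot), so nothing stands there and D has dropped too. All four cans are through and all beads have shifted 23 mm or more, so I return the rod.

Add to h.py:
```python
def home(back,bx=1.0):
    h=np.loadtxt('home.txt');R=Ro.from_euler('xyz',h[3:]);z=R.as_matrix()[:,2]
    return plan(h[:3]-back*z+bx*R.as_matrix()[:,0],R)
```

```bash
python3 -c "
from h import *
print(home(130))"
```

```text
(array([ 155.7, -486.9,   85.5]), array([-0.   ,  0.001, -0.001]))
```

Scaled: -56 mm is -0.896, -50 mm is -0.8.

>>> {"op": "pendant", "data": {"steps": {"ticks":[[0.256,-0.8,0.144,0,0,0,0],[0.288,-0.896,0.16,0,0,0,0],[0.288,-0.896,0.16,0,0,0,0],[0.288,-0.896,0.16,0,0,0,0],[0.288,-0.896,0.16,0,0,0,0]]}}}

```text
time_s: 20.7
eef_pos: [349.5, -24.4, 447.9]
tool_rot: [-3.137, -0.501, -0.049]
ft_force: [0.9, -1.7, -0.8]
opening: 0.188
finger_force: 30.0
```

>>> {"op": "pendant", "data": {"steps": {"ticks":[[0.288,-0.896,0.16,0,0,0,0],[0.288,-0.896,0.16,0,0,0,0],[0.288,-0.896,0.16,0,0,0,0],[0.224,-0.72,0.096,0,0,0,0],[0,0,0,0,0,0,0]]}}}

```text
time_s: 21.32
eef_pos: [436.7, 185.7, 448.1]
tool_rot: [-3.136, -0.495, -0.043]
ft_force: [-1.0, -1.1, -1.1]
opening: 0.184
finger_force: 30.0
```

>>> {"op": "pendant", "data": {"steps": {"ticks":[[0,0,0,0,0,0,0],[0,0,0,0,0,0,0]]}}}

```text
time_s: 21.58
eef_pos: [436.6, 180.4, 449.3]
tool_rot: [-3.137, -0.498, -0.053]
ft_force: [0.6, -0.0, -0.6]
opening: 0.188
finger_force: 30.0
```

```bash
python3 -c "
from h import *
print(home(130),home(0))"
```

```text
(array([0.8, 0. , 1. ]), array([ 0.   ,  0.   , -0.001])) (array([  0.9,  -0. , 131. ]), array([ 0.   ,  0.   , -0.001]))
```

Scaled: 25 mm is 0.4, 10 mm is 0.16.

>>> {"op": "pendant", "data": {"steps": {"ticks":[[0.0128,0,0.4,0,0,0,0],[0,0,0.16,0,0,0,0],[0,0,0.16,0,0,0,0],[0,0,0.16,0,0,0,0],[0,0,0,0,0,0,0]]}}}

```text
time_s: 22.2
eef_pos: [464.3, 179.4, 400.2]
tool_rot: [-3.138, -0.497, -0.052]
ft_force: [-0.1, -0.5, -1.3]
opening: 0.188
finger_force: 30.0
```

```bash
python3 -c "
from h import *
print(home(0),read_state()['ft_force'])"
```

```text
(array([ 0.1,  0.2, 74.6]), array([ 0.001,  0.002, -0.   ])) [-0.07714709 -0.53745249 -1.3018191 ]
```

Scaled: 20 mm is 0.32, 18 mm is 0.288.

>>> {"op": "pendant", "data": {"steps": {"ticks":[[0,0,0.32,0,0,0,0],[0,0,0.32,0,0,0,0],[0,0,0.288,0,0,0,0],[0,0,0.128,0,0,0,0],[0,0,0,0,0,0,0]]}}}

```text
time_s: 22.82
eef_pos: [495.7, 178.2, 342.5]
tool_rot: [-3.138, -0.497, -0.052]
ft_force: [-0.2, 0.2, -1.1]
opening: 0.187
finger_force: 30.0
```

>>> {"op": "pendant", "data": {"steps": {"ticks":[[0,0,0.064,0,0,0,0],[0,0,0.032,0,0,0,0],[0,0,0,0,0,0,0]]}}}

```text
time_s: 23.2
eef_pos: [498.5, 178.1, 337.9]
tool_rot: [-3.137, -0.498, -0.052]
ft_force: [-0.1, 0.5, -1.1]
opening: 0.185
finger_force: 30.0
```

```bash
python3 -c "
from h import *
print(home(0,0),read_state()['ft_force'],read_state()['torque'])"
```

```text
(array([-1.3,  0.4,  3.6]), array([0.   , 0.001, 0.   ])) [-0.06869279  0.4714846  -1.08720566] [0.04962572 0.36644037 0.01178418]
```

Scaled: 1.5 mm is 0.024, -1.3 mm is -0.0208.

>>> {"op": "pendant", "data": {"steps": {"ticks":[[-0.0208,0.0064,0.024,0,0,0,0],[0,0,0.024,0,0,0,0],[0,0,0.0112,0,0,0,0],[0,0,0,0,0,0,0]]}}}

```text
time_s: 23.7
eef_pos: [499.1, 177.7, 334.2]
tool_rot: [-3.137, -0.498, -0.052]
ft_force: [-1.2, 0.8, 1.1]
opening: 0.191
finger_force: 30.0
```

```bash
python3 -c "
from h import *
print(home(0,0),read_state()['ft_force'],read_state()['torque'])"
```

```text
(array([-0.,  0.,  0.]), array([ 0.   ,  0.001, -0.   ])) [-1.20370654  0.84360048  1.10279231] [ 0.01065426  0.4905439  -0.02296284]
```

Back at the home pose, with the same light contact as when I picked it up. I release and withdraw.

>>> {"op": "pendant", "data": {"steps": {"ticks":[[0,0,0,0,0,0,0.5],[0,0,0,0,0,0,0.5],[0,0,0,0,0,0,0.5],[0,0,0,0,0,0,0.5]]}}}

```text
time_s: 24.2
eef_pos: [499.1, 177.7, 333.9]
tool_rot: [-3.137, -0.498, -0.052]
ft_force: [0.6, 0.2, -0.6]
opening: 0.499
finger_force: 0.0
```

>>> {"op": "pendant", "data": {"steps": {"ticks":[[0,0,-0.24,0,0,0,0.5],[0,0,-0.64,0,0,0,0.5],[0,0,-0.8,0,0,0,0.5],[-0.32,0.8,-0.64,0,0,0,0.5],[-0.32,0.96,-0.48,0,0,0,0.5]]}}}

```text
time_s: 24.82
eef_pos: [379.5, 82.7, 467.8]
tool_rot: [-3.138, -0.503, -0.048]
ft_force: [-0.9, -1.5, 0.9]
opening: 0.502
finger_force: 0.0
```

>>> {"op": "pendant", "data": {"steps": {"ticks":[[-0.48,0.8,0,0,0,0,0.5],[-0.48,0.8,0,0,0,0,0.5],[0,0,0,0,0,0,0.5],[0,0,0,0,0,0,0.5]]}}}

```text
time_s: 25.32
eef_pos: [323.5, -14.2, 436.8]
tool_rot: [-3.137, -0.5, -0.053]
ft_force: [0.6, 0.3, 0.4]
opening: 0.506
finger_force: 0.0
```

Run:
```python
from h import *
for n,(x0,y0,x1,y1) in (('side',(240,378,285,412)),('top',(148,245,176,277))):
    im=camera(n)[:,:,::-1];cv2.imwrite(f'pics/{n}9.png',im);a=cv2.imread(f'pics/{n}0.png')
    for f in(a,im):
        ys,xs=np.where(f.max(2)[y0:y1,x0:x1]<38);print(n,len(xs),xs.mean()+x0,ys.mean()+y0)
```

```text
side 323 257.55417956656345 398.8761609907121
side 323 257.6346749226006 398.93188854489165
top 154 162.87012987012986 260.6038961038961
top 151 163.03973509933775 260.5298013245033
```

The handle shows in the same pixels as at the start (side 257.6,398.9; top 163.0,260.5). I hand the job in.

```bash
python3 -c "
from station import *
print(hand_in())"
```

```text
the job is handed in; nothing more can be done
None
```

The job is handed in after about 25 s: by the camera images all four cans dropped through and all four beads moved at least 22 mm and stayed on the sieve, and the rod is back in its rest and released; the judge's verdict was not shown.

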